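Pin the shear-box carriage to its load cell

ROBOT

A 6-joint arm with a two-finger parallel gripper is mounted at the origin on a cart in front of the work surface, level with it; the furniture and walls round the work are solid. World frame = base frame: x ahead of the robot, y to its left, z up, the work surface at z = 0. Lengths are in m, angles in degrees, forces in N, time in s.
With the tool pointing down it reaches from about 0.275 to 0.725 m from the base axis. Payload 5.6 kg.
Tool frame: the origin (TCP) lies at the very end of the fingers, on their centre line; the grasp point (between the pads) lies arm.grip_point_offset behind it (arm.grip_point_offset is the distance from the TCP to the grasp point, in m); z points along the fingers, y is the line along which they close (so a half turn about z gives the same grasp; the last joint's range is limited). The gripper opens to 85 mm and grips with 20 to 120 N. Pads are 22 mm wide; open, the fingers measure 114 mm over their backs; the gripper's body (76 mm by 85 mm) begins 54 mm behind the grasp point. The pads swing forward as they close: fully open they stand 13 mm farther back than shut.
Start: joints at [82.483, 14.616, 6.199, 0, -81.583, -16.306], TCP at [0.222, 0.503, 0.231] pointing down, gripper open.
Joint ranges: [-168.99, 168.99], [-69.2, 112.95], [-62.41, 85.93], [-164.36, 98.24], [-168.68, -3.75], [-174.98, 174.98]. Speed limits (degrees/s): [147.25, 147.25, 180, 180, 180, 180].

INTERFACE

Orientations are given as a 3x3 rotation matrix whose columns are the frame's x, y, z axes.
In Python, from plant import sensors, vision, hand_in, arm gives the robot as it stands. The module is installed in compiled form; this text tells all that it offers.
- The arm moves only by the tool step_arm, never from a script. Its argument "deltas" is a list of rows, each a list of 5 numbers: the closure in counts, from 0 (fully open) to 255 (shut), then the shift along the tool's x, y, z in m, then the turn about the tool's z in rad. A call has 1 to 10 rows; each row shifts and turns the commanded pose from where the row before left it, along the tool's axes as they then stand; what a row does not reach is not made up. A row lasts 1/8 s, in which the tool goes at most 62.5 mm and 10.7 degrees, less where a joint would pass 70% of its speed; a pose out of reach is approached as far as the arm can. A call is refused whole if a number of a shift passes 0.0625 or a number of a turn 0.188, either way. A call with a gripper value outside its range is refused whole. The fingers move at their own pace and stop on an object; "grip_force" is the grip in N (left out, the last holds). Time passes only in rows, so rows that do not move let the fingers close. It gives the time, the measured TCP pose, the force, the opening and the grip force at its end, in the units of the state.
- sensors.state(): the state, without advancing time (a new reading comes with each control period).
- vision.read_camera(name): name is "scene" or "top"; returns the picture (420x560x3 uint8, red, green, blue); there is no depth.
- vision.camera_params(name): a dict with "fx", "fy", "cx", "cy" (pixels), "R" (3x3) and "t" (3): a world point X has camera coordinates R X + t. Camera axes: x right, y down, z forward; pixel columns grow to the right and rows downward; lengths in m; the calibration is good to about 2 mm. A picture is of the moment at which its call begins. camera_params takes no time and is no camera call.
- hand_in(): hands the job in; it is judged then, once.
The state is a dict: "t": time; "joint_positions": joint angles; "joint_velocities": joint speeds; "tau": joint torques, N m; "position": TCP position; "eef_rot": TCP orientation; "contact_force": force on the tool from outside, world axes, zero at the start; "moment": the same for the moment, N m; "opening": opening from 0.0 (shut) to 1.0 (fully open); "gripper_force": force on a finger pad.
Only numpy, scipy, OpenCV 4.12 (cv2) and the standard library are available. Lean on these libraries where they do the work, as an engineer would, in place of code of your own. Each camera call takes 0.05 s, during which the arm holds its last target. There are 200 camera calls.

TASK

Couple the shear-box carriage to the load cell: slide the carriage in so that its flat tongue goes between the two ears of the yoke, then pass the coupling pin from its stand down through the upper ear, the eye of the tongue and the lower ear until its collar sits fully home on the yoke. The load cell is a light one, so work gently and by feel, leave the pin in place and do not disturb the things lying around.

Things in the scene. Friction and masses are not known exactly. Their poses are not given: they have to be found in the camera images.
- pin: Steel pin, upright in its stand, 79 mm long, 40 to 65 g. Origin at the flat end of its nose, z up. Shank 12 mm diameter to z = 48 mm (first 2 mm taper from 10 mm), collar 24 mm diameter at 48 to 53 mm, ribbed round grip 16 mm diameter at 53 to 79 mm. Sinks by its own weight where holes are in line; pressed sideways by the carriage it leans and hangs (on the lower ear's rim) until eased.
- pin_stand: Wooden block, fixed, 50 x 110 mm, 48 mm high, origin under its centre, long side along y. The pin stands in a 14.5 mm blind hole at y = 27 mm, nose 4 mm above the desk, collar 4 mm above the block. Two small screws with round heads (15 mm diameter, 9 mm high) are fixed in it at y = -12 and -36 mm.
- yoke: Steel yoke on the load cell, fixed; same origin and axes as yoke_mouth. Two level ears 34 mm wide, 14 mm thick, 14 mm gap between; a 13.2 mm hole through both on one vertical line. The ears end in a half round 17 mm before the hole (-y side); the gap is open 38 mm behind it. Pin home: collar on the upper ear, nose 48 mm below the origin, in free air. Nothing within 45 mm of the hole is higher.
- yoke_mouth (a point): Centre of the hole in the yoke's upper ear, on the ear's top face, 83 mm above the desk; z up, y along the rig from the carriage towards the load cell (the way the carriage slides in).
- carriage (a joint): Travel of the carriage towards the yoke, m: 0 fully back, 0.067 at its front stop, starts at 0 to 0.02; stiff, about 10 N of friction, stays where left. Its tongue is screwed out to a length that is not reported: the eye comes under the yoke's hole somewhere from 0.047 to 0.063, so at the front stop it is 4 to 20 mm past it. With the pin through, 1.5 mm of play each way.
- rig: The shear-test unit, fixed: aluminium base 124 x 372 mm, 18 mm high, origin under its centre; y runs along it from the carriage end to the yoke (y = 31 mm), load cell and dark bracket (78 mm high). The carriage's level steel tongue is 32 mm wide, 11 mm thick, top face 15.5 mm below yoke_mouth, eye 13.8 mm; half round 16 mm ahead of the eye's centre, solid for 28 mm behind it.
- knob (a point): Middle of the black upright knob at the rear of the carriage, to be gripped for sliding it: 21 mm diameter, 32 mm tall, 96 to 128 mm above the desk, this point at 112 mm, on a thin post; moves with the carriage, y is the sliding direction. The brass shear box, 90 mm high, begins 5 mm ahead of the knob's side. In line with the hole, 130 to 146 mm behind it when coupled.
- dial_gauge: Bystander: dial gauge lying on the desk to the right, 109 x 57 x 22 mm. Origin under its centre.
- moisture_tin: Bystander: round aluminium lidded tin to the right, 66 mm diameter, 45 mm high. Origin under its centre.
- cutter_ring: Bystander: brass specimen ring beyond the pin stand, 63 mm diameter, 25 mm high. Origin under its centre.

How it is judged (in metres and radians):
On the way, in this order (a step that is already met when the one before it is completed fails the run):
1. the tongue stands in the yoke, under the upper ear's hole (value of joint carriage above 0.0435 m), for 0.2 s.
2. the pin's nose has entered the upper ear (z of pin in the frame of yoke_mouth below -0.004 m and horizontal distance between pin and yoke_mouth below 0.004 m), for 0.2 s.
At the end, for the whole second after the job is handed in: The pin stands upright in the yoke within 4 mm of the hole's line, its collar within 2 mm of the upper ear's top face, at rest, with the carriage at more than 0.0435 of its travel (so that the pin passes through the tongue's eye) (z of pin in the frame of yoke_mouth below -0.046 m and horizontal distance between pin and yoke_mouth below 0.004 m and angle between pin's own z axis and vertical below 0.08 rad and value of joint carriage above 0.0435 m and linear speed of pin below 0.02 m/s); the robot touches nothing.
It fails at once if the pin is pressed against the yoke or the tongue with more than 35 N (contact force between pin and rig above 35 N).
It fails at once if the dial gauge, the tin or the brass ring is moved by more than 30 mm (distance of any of dial_gauge, moisture_tin, cutter_ring from where it was at the start of the episode above 0.03 m).
It also fails if it takes over 72 s, if anything falls off the work surface, if the arm or the gripper's body presses on something with over 40 N, if the wrist force passes 120 N, or if a joint passes its speed limit or range.

## Working session

There is one attempt and no reset: what is moved stays moved. The work goes in short steps, Python scripts to look and compute and a tool call to move; the robot and the scene stay as the last step left them, time stands still between calls to the robot, and variables do not carry over. Pictures are saved under pics/ and viewed, at most 10 in all, crops included, and the job is handed in when it is done.

Besides the shell and the picture viewer there is one more tool, called after "Call:" by a JSON object that holds its "api" and its "payload", one argument or row to a line. step_arm: Moves the arm, as the interface text tells. Its arguments: {"type":"object","properties":{"deltas":{"type":"array"},"grip_force":{"type":"number"}},"required":["deltas"]}

```bash
mkdir -p pics
python3 - <<'E'
from plant import sensors, vision, arm
import cv2
for n in("scene","top"):
    im=vision.read_camera(n); cv2.imwrite(f"pics/{n}0.png",im[:,:,::-1])
    p=vision.camera_params(n); print(n,p)
print(arm.grip_point_offset); s=sensors.state(); print(s)
E
```

```text
scene {'fx': 500.7391567883337, 'fy': 500.7391567883337, 'cx': 288.1713581475867, 'cy': 210.24498470990318, 'R': array([[ 0.87012483, -0.49242267,  0.02006712],
       [-0.34339048, -0.6349815 , -0.69201262],
       [ 0.35350495,  0.59524651, -0.72160643]]), 't': array([-0.51034691,  0.19654687,  1.23652858])}
top {'fx': 439.993163067549, 'fy': 439.993163067549, 'cx': 275.42671519654255, 'cy': 214.00132769938156, 'R': array([[-1.56246503e-02, -9.99874996e-01, -2.42116317e-03],
       [-9.94371312e-01,  1.57923381e-02, -1.04767818e-01],
       [ 1.04792958e-01,  7.70574671e-04, -9.94493762e-01]]), 't': array([-0.07266465,  0.56776692,  1.51369103])}
0.0187
{'t': 0.1, 'joint_positions': array([ 8.24816293e+01,  1.46515311e+01,  6.14017790e+00, -2.45339647e-02,
       -8.15833628e+01, -1.63052766e+01]), 'joint_velocities': array([-0.12450691, -0.08247542,  0.18246547,  0.1037753 , -0.00686101,
       -0.01575552]), 'tau': array([-3.28705457e-03, -3.87604272e+01,  2.38472271e+01,  5.37786931e+00,
       -3.84249754e-03, -5.06839370e-06]), 'position': array([0.22193858, 0.50276604, 0.2304825 ]), 'eef_rot': array([[ 9.14767596e-01, -4.03980000e-01, -6.36242452e-04],
       [-4.03980497e-01, -9.14766228e-01, -1.58345694e-03],
       [ 5.76718250e-05,  1.70552464e-03, -9.99998544e-01]]), 'contact_force': array([0.22616066, 0.42955651, 0.56656367]), 'moment': array([-0.01104938, -0.0281938 , -0.01661999]), 'gripper_force': 0.0, 'opening': 1.0000698763806495}
```

View pics/top0.png

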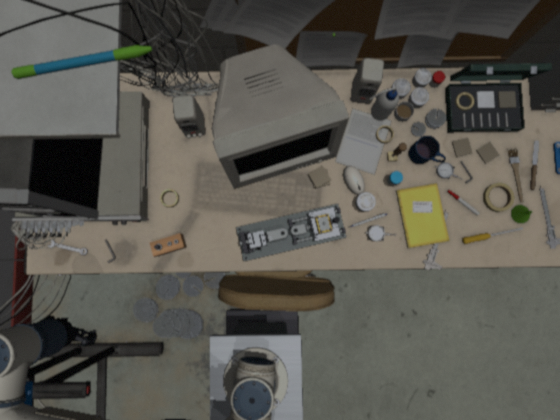

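View pics/scene0.png

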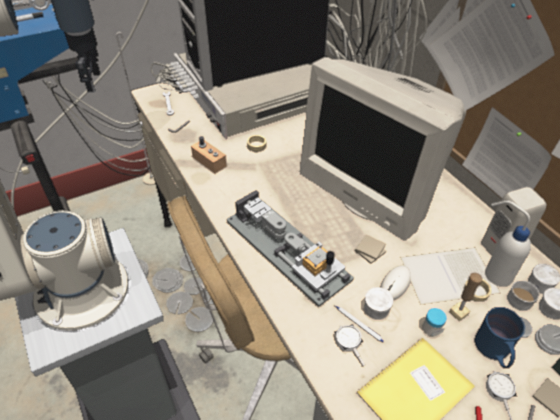

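Run:
```python
import cv2, numpy as np
a=cv2.imread("pics/top0.png")[195:270,145:365]; b=cv2.imread("pics/scene0.png")[125:310,180:360]
cv2.imwrite("pics/topc.png",cv2.resize(a,None,fx=3.6,fy=3.6,interpolation=cv2.INTER_CUBIC))
cv2.imwrite("pics/scenec.png",cv2.resize(b,None,fx=3.2,fy=3.2,interpolation=cv2.INTER_CUBIC))
```

```text
(no output)
```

View pics/topc.png

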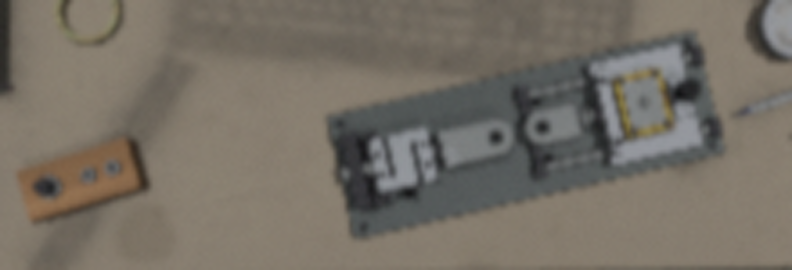

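View pics/scenec.png

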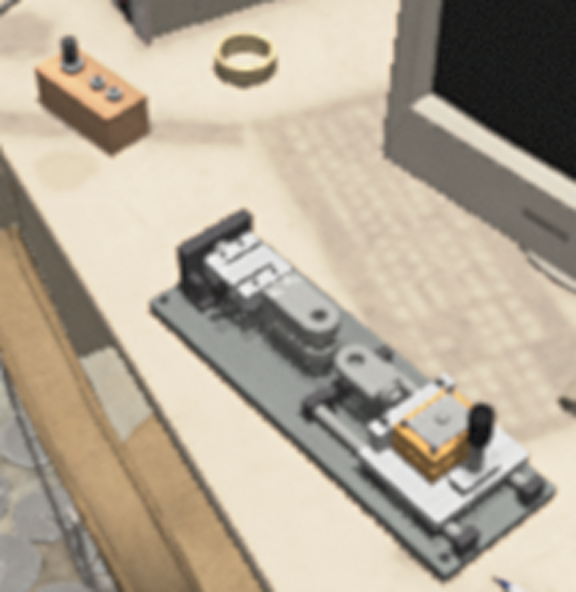

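The pictures show the rig with the carriage on the right: the yoke hole is at top px (282,233) and scene px (280,223). The tongue eye is at top (296,230), the knob at top (336,220) and the pin at top (158,246). I'll refine these and cast rays.

```bash
cat > h.py <<'E'
import cv2, numpy as np
from plant import vision
P={n:vision.camera_params(n) for n in("top","scene")}
def ray(n,uv):
    p=P[n]; d=p["R"].T@np.array([(uv[0]-p["cx"])/p["fx"],(uv[1]-p["cy"])/p["fy"],1]); return -p["R"].T@p["t"],d
def plane(n,uv,z):
    c,d=ray(n,uv); return c+d*(z-c[2])/d[2]
def tri(a,b):
    A=np.zeros((3,3));y=np.zeros(3);R=[ray("top",a),ray("scene",b)]
    for c,d in R:
        d=d/np.linalg.norm(d);M=np.eye(3)-np.outer(d,d);A+=M;y+=M@c
    x=np.linalg.solve(A,y); return x,max(np.linalg.norm(np.cross(x-c,d/np.linalg.norm(d))) for c,d in R)
def proj(n,X):
    p=P[n];c=p["R"]@X+p["t"]; return np.array([p["fx"]*c[0]/c[2]+p["cx"],p["fy"]*c[1]/c[2]+p["cy"]])
def dark(g,uv,r=3):
    u,v=map(round,uv); w=g[v-r:v+r+1,u-r:u+r+1].astype(float); b=np.percentile(w,60)
    k=np.clip(b-w,0,None); k[k<.35*k.max()]=0; yy,xx=np.mgrid[v-r:v+r+1,u-r:u+r+1]
    return np.array([(k*xx).sum(),(k*yy).sum()])/k.sum()
E
python3 - <<'E'
from h import *
np.set_printoptions(precision=4,suppress=True)
gt=cv2.imread("pics/top0.png",0); gs=cv2.imread("pics/scene0.png",0)
T=lambda x,y:((x+.5)/3.6-.5+145,(y+.5)/3.6-.5+195)
S=lambda x,y:((x+.5)/3.2-.5+180,(y+.5)/3.2-.5+125)
for nm,a,b,z in [("hole",T(495,137),S(319,315),.083),("eye",T(543,127),S(352,357),.0675),("knob",T(687,89),S(481,425),.112),("pintop",T(46,186),S(69,50),.075)]:
    a2,b2=dark(gt,a),dark(gs,b,4 if nm in("knob","pintop") else 3); print(nm,np.array(a),a2,np.array(b),b2,"raw",tri(a,b),"ref",tri(a2,b2),"planes",plane("top",a2,z),plane("scene",b2,z))
print("screws",plane("top",T(88,175),.057),plane("top",T(113,168),.057))
C=[plane("top",T(*c),.018) for c in[(328,117),(693,35),(722,150),(358,237)]]
print("corners",C, [np.linalg.norm(C[i]-C[i-1]) for i in range(4)]); 
d=(C[0]-C[1]+C[3]-C[2]);print("rigdir",np.degrees(np.arctan2(d[1],d[0])),"centre",np.mean(C,0))
K=[plane("top",T(*c),.048) for c in[(18,172),(128,137),(145,185),(35,222)]]
print("stand",K)
E
```

```text
hole [282.1389 232.6944] [282.3333 232.6568] [279.3438 223.0938] [279.2976 223.0053] raw (array([ 0.4983, -0.1038,  0.084 ]), np.float64(0.001239118894672737)) ref (array([ 0.4981, -0.1043,  0.085 ]), np.float64(0.0009964203073931533)) planes [ 0.4973 -0.1039  0.083 ] [ 0.4999 -0.1031  0.083 ]
eye [295.4722 229.9167] [295.1663 229.9615] [289.6562 236.2188] [290.8961 236.5881] raw (array([ 0.5059, -0.1485,  0.0739]), np.float64(0.0006842228029622339)) ref (array([ 0.5076, -0.1484,  0.0711]), np.float64(0.0011345936478360146)) planes [ 0.5068 -0.148   0.0675] [ 0.5103 -0.1461  0.0675]
knob [335.4722 219.3611] [334.5694 219.9127] [329.9688 257.4688] [329.1655 259.1919] raw (array([ 0.5373, -0.2804,  0.1142]), np.float64(0.0007129622791468421)) ref (array([ 0.5365, -0.2786,  0.1061]), np.float64(0.0010627496909946747)) planes [ 0.5351 -0.2773  0.112 ] [ 0.5346 -0.2827  0.112 ]
pintop [157.4167 246.3056] [157.3765 246.5569] [201.2188 140.2812] [201.3427 140.9215] raw (array([0.4587, 0.3192, 0.0735]), np.float64(0.0003114064919622732)) ref (array([0.4584, 0.3199, 0.0706]), np.float64(0.0008653191713704425)) planes [0.4575 0.3191 0.075 ] [0.4575 0.3142 0.075 ]
screws [0.4688 0.284  0.057 ] [0.4751 0.2603 0.057 ]
corners [array([0.5235, 0.059 , 0.018 ]), array([ 0.5986, -0.3007,  0.018 ]), array([ 0.4851, -0.3255,  0.018 ]), array([0.4062, 0.0305, 0.018 ])] [np.float64(0.12068046548294865), np.float64(0.36739188392276606), np.float64(0.11625405531069584), np.float64(0.36470604897272874)]
rigdir 102.15124726631889 centre [ 0.5033 -0.1342  0.018 ]
stand [array([0.4731, 0.3532, 0.048 ]), array([0.505 , 0.2481, 0.048 ]), array([0.4588, 0.2316, 0.048 ]), array([0.4252, 0.3363, 0.048 ])]
```

Call:
{"api": "step_arm", "payload": {
  "deltas": [
    [0,0,0,0,-0.157],
    [0,0,0,0,-0.157],
    [0,0,0,0,-0.157],
    [0,0,0,0,-0.156],
    [0,0.01,0.058,0,0],
    [0,0.01,0.058,0,0],
    [0,0.01,0.058,0,0],
    [0,0.01,0.058,0,0],
    [0,0.01,0.058,0,0],
    [0,0.01,0.058,0,0]
  ]
}}

```text
t: 1.35
position: [0.3538, 0.1736, 0.2312]
eef_rot: [[0.978, 0.21, -0.0], [0.21, -0.978, 0.0], [-0.0, -0.0, -1.0]]
contact_force: [2.0, 0.4, 0.5]
opening: 0.998
gripper_force: 0.0
```

Call:
{"api": "step_arm", "payload": {
  "deltas": [
    [0,0.01,0.058,0,0],
    [0,0.01,0.058,0,0],
    [0,0.01,0.058,0,0],
    [0,0.01,0.058,0,0],
    [0,0.01,0.058,0,0],
    [0,0.01,0.058,0,0],
    [0,0.01,0.058,0,0],
    [0,0.01,0.058,0,0],
    [0,0.003,0.019,0,0],
    [0,0,0,0,0]
  ]
}}

```text
t: 2.6
position: [0.5359, -0.2806, 0.2297]
eef_rot: [[0.978, 0.207, -0.002], [0.207, -0.978, 0.001], [-0.002, -0.001, -1.0]]
contact_force: [0.1, 0.6, -0.7]
opening: 0.998
gripper_force: 0.0
```

```bash
cat >> h.py <<'E'
def go(X):
    from plant import sensors
    s=sensors.state(); R=s["eef_rot"]; return np.round(R.T@(np.array(X)-s["position"]),4), s
E
python3 -c "
from h import *
d,s=go([.536,-.2795,.098]);print(d,s['position'],s['eef_rot'].round(4),s['contact_force'],s['t'])"
```

```text
[ 0.0006 -0.0009  0.1317] [ 0.53592211 -0.28059526  0.22972124] [[ 9.783e-01  2.074e-01 -2.400e-03]
 [ 2.074e-01 -9.783e-01  8.000e-04]
 [-2.200e-03 -1.300e-03 -1.000e+00]] [ 0.12039956  0.59323613 -0.72210934] 2.6
```

Call:
{"api": "step_arm", "payload": {
  "deltas": [
    [0,0,-0.001,0.04,0],
    [0,0,0,0.04,0],
    [0,0,0,0.03,0],
    [0,0,0,0.022,0],
    [0,0,0,0,0],
    [255,0,0,0,0],
    [255,0,0,0,0],
    [255,0,0,0,0],
    [255,0,0,0,0],
    [255,0,0,0,0]
  ],
  "grip_force": 30
}}

```text
t: 3.85
position: [0.5362, -0.2782, 0.1]
eef_rot: [[0.978, 0.21, 0.001], [0.21, -0.978, 0.0], [0.001, -0.0, -1.0]]
contact_force: [-2.4, 4.1, 4.3]
opening: 0.232
gripper_force: 29.6
```

Call:
{"api": "step_arm", "payload": {
  "deltas": [
    [255,0,0,0,0],
    [255,0,0,0,0],
    [255,0,0,0,0]
  ]
}}

```text
t: 4.22
position: [0.5362, -0.2782, 0.1]
eef_rot: [[0.978, 0.21, 0.001], [0.21, -0.978, 0.0], [0.001, 0.0, -1.0]]
contact_force: [-2.5, 3.0, 5.2]
opening: 0.234
gripper_force: 29.7
```

Run:
```python
from h import *
im=vision.read_camera("top")[:,:,::-1]; b=vision.read_camera("scene")[:,:,::-1]
cv2.imwrite("pics/t1.png",im);cv2.imwrite("pics/s1.png",b)
c=np.hstack([cv2.resize(im[190:270,250:350],(400,320),interpolation=2),cv2.resize(b[190:290,230:355],(400,320),interpolation=2)])
cv2.imwrite("pics/c1.png",c)
print(go([.536,-.2795,.098]))
```

```text
(array([-0.0004,  0.0012,  0.002 ]), {'t': 4.325, 'joint_positions': array([-1.26220482e+01,  2.45290009e+01,  1.03295594e+00, -1.59698066e-02,
       -6.64610378e+01,  1.14741231e+02]), 'joint_velocities': array([-0.03546841,  0.00238645, -0.06654828, -0.0049032 ,  0.04239391,
       -0.02995941]), 'tau': array([-1.48981500e+00, -4.32507026e+01,  2.11023438e+01,  5.38234368e+00,
        7.75220823e-01,  1.09008502e-02]), 'position': array([ 0.53616076, -0.27819179,  0.09997487]), 'eef_rot': array([[ 9.77736035e-01,  2.09837145e-01,  7.86797146e-04],
       [ 2.09837144e-01, -9.77736348e-01,  8.56731145e-05],
       [ 7.87257570e-04,  8.13335744e-05, -9.99999687e-01]]), 'contact_force': array([-1.71955265,  4.3497703 ,  5.89409124]), 'moment': array([1.21417631, 0.54118973, 0.02404004]), 'gripper_force': 29.720053374767303, 'opening': 0.23613280344197868})
```

View pics/c1.png

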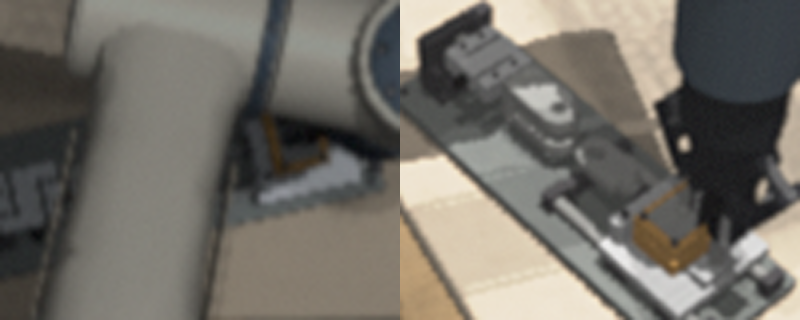

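Call:
{"api": "step_arm", "payload": {
  "deltas": [
    [255,0,-0.006,0,0],
    [255,0,-0.006,0,0],
    [255,0,-0.006,0,0],
    [255,0,-0.006,0,0],
    [255,0,-0.006,0,0],
    [255,0,-0.006,0,0],
    [255,0,-0.005,0,0],
    [255,0,-0.003,0,0],
    [255,0,0,0,0],
    [255,0,0,0,0]
  ],
  "grip_force": 50
}}

```text
t: 5.58
position: [0.5274, -0.2379, 0.1001]
eef_rot: [[0.978, 0.21, 0.002], [0.21, -0.978, -0.004], [0.001, 0.004, -1.0]]
contact_force: [0.7, -7.9, 0.9]
opening: 0.234
gripper_force: 49.6
```

Call:
{"api": "step_arm", "payload": {
  "deltas": [
    [255,0,-0.0015,0,0],
    [255,0,-0.0015,0,0],
    [255,0,0,0,0],
    [255,0,0,0,0]
  ]
}}

```text
t: 6.08
position: [0.5268, -0.2352, 0.1001]
eef_rot: [[0.978, 0.21, 0.002], [0.21, -0.978, -0.005], [0.001, 0.005, -1.0]]
contact_force: [0.7, -9.1, 0.1]
opening: 0.226
gripper_force: 49.5
```

Call:
{"api": "step_arm", "payload": {
  "deltas": [
    [0,0,0,0,0],
    [0,0,0,0,0],
    [0,0,0,0,0],
    [0,0,0,0,0],
    [0,0,0,-0.03,0],
    [0,0,0,-0.05,0],
    [0,0,0,-0.04,0.188],
    [0,0,0,0,0.188],
    [0,0,0,0,0.188],
    [0,0,0,0,0.188]
  ]
}}

```text
t: 7.32
position: [0.5261, -0.2323, 0.2194]
eef_rot: [[0.855, -0.518, 0.0], [-0.518, -0.855, 0.0], [0.0, -0.0, -1.0]]
contact_force: [-0.2, 0.3, 0.3]
opening: 1.002
gripper_force: 0.0
```

Call:
{"api": "step_arm", "payload": {
  "deltas": [
    [0,0,0,0,0.187],
    [0,0,0,0,0.187],
    [0,0,0,0,0.187],
    [0,0,0,0,0.187],
    [0,-0.05,0,0,0],
    [0,-0.058,0,0,0],
    [0,-0.058,0,0,0],
    [0,-0.058,0,0,0],
    [0,-0.058,0,0,0],
    [0,0,0,0,0]
  ]
}}

```text
t: 8.57
position: [0.4462, 0.0414, 0.2197]
eef_rot: [[0.286, -0.958, 0.001], [-0.958, -0.286, 0.001], [-0.001, -0.001, -1.0]]
contact_force: [-0.2, -0.3, 0.8]
opening: 1.003
gripper_force: 0.0
```

Run:
```python
from h import *
np.set_printoptions(precision=4,suppress=True)
im=vision.read_camera("top")[:,:,::-1]; b=vision.read_camera("scene")[:,:,::-1]
cv2.imwrite("pics/t2.png",im);cv2.imwrite("pics/s2.png",b)
c=np.hstack([cv2.resize(im[190:270,150:350],(800,320),interpolation=2)])
d=cv2.resize(b[125:275,180:355],(327,280),interpolation=2); z=np.zeros((280,800,3),np.uint8); z[:,:327]=d
cv2.imwrite("pics/c2.png",np.vstack([c,z]))
d,s=go([.4585,.319,.2]);print(d,s['position'],s['eef_rot'].round(3),s['joint_positions'],s['t'])
```

```text
[-0.2656 -0.0901  0.0195] [0.447  0.0388 0.2195] [[ 0.282 -0.959  0.   ]
 [-0.959 -0.282  0.   ]
 [ 0.    -0.    -1.   ]] [ 25.0939   3.2704  -9.1898   0.0073 -77.5177  -8.7056] 8.675
```

View pics/c2.png

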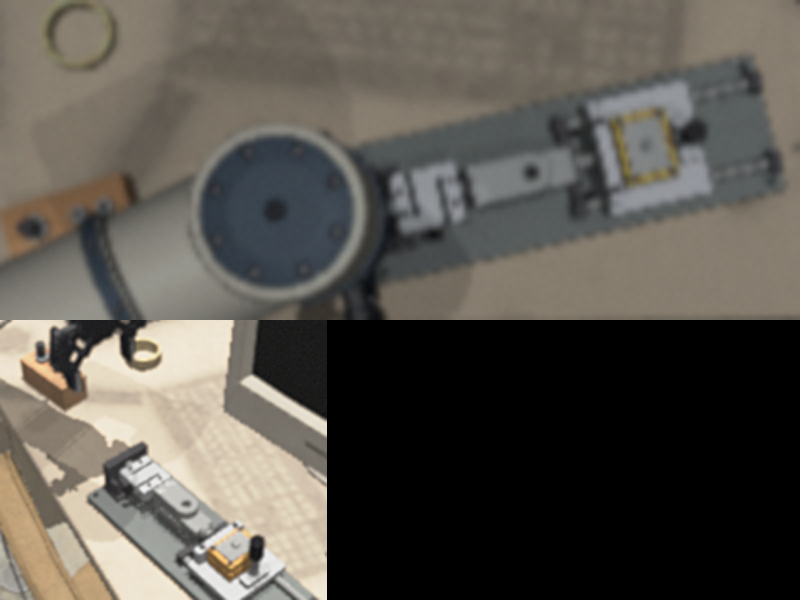

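The tongue is now in the yoke, with the hole at top px (282.7,233) and the knob at about (322.5,222.5). I'll measure the carriage displacement and the pin from the pictures.

Run:
```python
from h import *
np.set_printoptions(precision=4,suppress=True)
g0=cv2.imread("pics/top0.png",0).astype(np.float32); g2=cv2.imread("pics/t2.png",0).astype(np.float32)
def shift(u,v,w,h,du,dv,k=8):
    U=lambda g:cv2.resize(g,None,fx=k,fy=k,interpolation=cv2.INTER_CUBIC)
    t=U(g0[v:v+h,u:u+w]); s=U(g2[v+dv-4:v+dv+h+4,u+du-4:u+du+w+4])
    r=cv2.matchTemplate(s,t,cv2.TM_CCOEFF_NORMED); _,m,_,l=cv2.minMaxLoc(r)
    return np.array([du-4+l[0]/k,dv-4+l[1]/k]),m
for nm,c,w,h,z in [("lidbutton",(324,223),16,16,.09),("knob",(335,219),8,8,.12)]:
    d,m=shift(c[0]-w//2,c[1]-h//2,w,h,-13,3); A=plane("top",c,z);B=plane("top",np.array(c)+d,z)
    print(nm,d,m,B-A,np.linalg.norm(B-A))
for i,g in((0,g0),(2,g2)):
    for r in (2,3):
        h=dark(g,(282,233),r); print("hole",i,h,plane("top",h,.083))
for r in (2,3):
    e=dark(g0,(295.3,230),r); E=plane("top",e,.0675);H=plane("top",dark(g0,(282,233),r),.083)
    print("eye",e,E,"dist",np.linalg.norm((E-H)[:2]))
```

```text
lidbutton [-12.25    3.125] 0.9451694488525391 [-0.0099  0.0414  0.    ] 0.042588374096541065
knob [-12.375   2.875] 0.9906003475189209 [-0.0089  0.041   0.    ] 0.041980676539875576
hole 0 [282.1848 232.7855] [ 0.4969 -0.1034  0.083 ]
hole 0 [282.3333 232.6568] [ 0.4973 -0.1039  0.083 ]
hole 2 [282.2315 232.7823] [ 0.4969 -0.1036  0.083 ]
hole 2 [282.3752 232.6333] [ 0.4974 -0.1041  0.083 ]
eye [295.1476 229.8698] [ 0.5071 -0.148   0.0675] dist 0.045715709279566336
eye [295.1663 229.9615] [ 0.5068 -0.148   0.0675] dist 0.045115330730647794
```

Call:
{"api": "step_arm", "payload": {
  "deltas": [
    [0,-0.053,-0.018,0,0],
    [0,-0.053,-0.018,0,0],
    [0,-0.053,-0.018,0,0],
    [0,-0.053,-0.018,0,0],
    [0,-0.054,-0.0175,0,0],
    [0,0,0,0.04,0],
    [0,0,0,0.04,0],
    [0,0,0,0.02,0],
    [0,0,0,0,0],
    [0,0,0,0,0]
  ]
}}

```text
t: 9.93
position: [0.4597, 0.3184, 0.1204]
eef_rot: [[0.279, -0.96, 0.002], [-0.96, -0.279, 0.001], [-0.0, -0.002, -1.0]]
contact_force: [0.4, -0.5, 0.2]
opening: 0.996
gripper_force: 0.0
```

```bash
python3 -c "
from h import *
d,s=go([.458,.319,.0595]);print(d,s['position'],s['eef_rot'].round(3),s['contact_force'],s['t'])"
```

```text
[-0.001   0.0016  0.0609] [0.45971829 0.31839666 0.12038676] [[ 0.279 -0.96   0.002]
 [-0.96  -0.279  0.001]
 [-0.    -0.002 -1.   ]] [ 0.38005647 -0.46698395  0.16930015] 9.925
```

Call:
{"api": "step_arm", "payload": {
  "deltas": [
    [0,-0.001,0.0015,0.03,0],
    [0,0,0,0.02,0],
    [0,0,0,0.0105,0],
    [0,0,0,0,0],
    [255,0,0,0,0],
    [255,0,0,0,0],
    [255,0,0,0,0],
    [255,0,0,0,0],
    [255,0,0,0,0],
    [255,0,0,0,0]
  ],
  "grip_force": 35
}}

```text
t: 11.18
position: [0.4589, 0.3204, 0.0601]
eef_rot: [[0.281, -0.96, 0.005], [-0.96, -0.281, 0.003], [-0.001, -0.005, -1.0]]
contact_force: [5.1, 0.9, -0.1]
opening: 0.171
gripper_force: 34.0
```

Call:
{"api": "step_arm", "payload": {
  "deltas": [
    [255,0,0,0,0],
    [255,0,0,0,0]
  ]
}}

```text
t: 11.42
position: [0.4589, 0.3203, 0.0601]
eef_rot: [[0.281, -0.96, 0.004], [-0.96, -0.281, 0.002], [-0.001, -0.005, -1.0]]
contact_force: [4.6, 0.5, 0.6]
opening: 0.172
gripper_force: 34.0
```

Call:
{"api": "step_arm", "payload": {
  "deltas": [
    [255,0,-0.001,0,0],
    [255,0,0,-0.01,0],
    [255,0,0,-0.03,0],
    [255,0,0,-0.04,0],
    [255,0,0,-0.036,0],
    [255,0,0,0,0]
  ],
  "grip_force": 50
}}

```text
t: 12.18
position: [0.4582, 0.3202, 0.1775]
eef_rot: [[0.28, -0.96, 0.003], [-0.96, -0.28, 0.003], [-0.003, -0.004, -1.0]]
contact_force: [0.1, -0.1, -0.6]
opening: 0.168
gripper_force: 49.5
```

Call:
{"api": "step_arm", "payload": {
  "deltas": [
    [255,0.03,0.006,0,0],
    [255,0.052,0.01,0,0],
    [255,0.052,0.01,0,0],
    [255,0.052,0.01,0,0],
    [255,0.052,0.01,0,0],
    [255,0.052,0.01,0,0],
    [255,0.052,0.01,0,0],
    [255,0.052,0.01,0,0],
    [255,0.024,0.006,0,0],
    [255,0,0,0,0]
  ]
}}

```text
t: 13.42
position: [0.4948, -0.1059, 0.1733]
eef_rot: [[0.277, -0.961, -0.004], [-0.961, -0.277, 0.001], [-0.002, 0.003, -1.0]]
contact_force: [-0.5, 1.1, -1.2]
opening: 0.168
gripper_force: 49.5
```

Run:
```python
from h import *
np.set_printoptions(precision=4,suppress=True)
b=vision.read_camera("scene")[:,:,::-1]; a=vision.read_camera("top")[:,:,::-1]
cv2.imwrite("pics/s3.png",b);cv2.imwrite("pics/t3.png",a)
c=cv2.resize(b[150:250,230:330],(590,590),interpolation=2); cv2.imwrite("pics/c3.png",c)
d,s=go([.4975,-.104,.1431]);print(d,s['position'],s['eef_rot'].round(4),s['contact_force'],s['t'],s['opening'])
p=s['position']; R=s['eef_rot']
for k in(.0561,.0081,.003): print(k,proj("scene",p+R[:,2]*k))
```

```text
[ 0.0003 -0.0023  0.0307] [ 0.4953 -0.1044  0.1738] [[ 0.2797 -0.9601 -0.0024]
 [-0.9601 -0.2797  0.0006]
 [-0.0013  0.0021 -1.    ]] [-0.2599  0.7335 -0.3532] 13.525 0.1676570404086101
0.0561 [277.9585 214.735 ]
0.0081 [278.1098 201.3299]
0.003 [278.1264 199.8611]
```

View pics/c3.png

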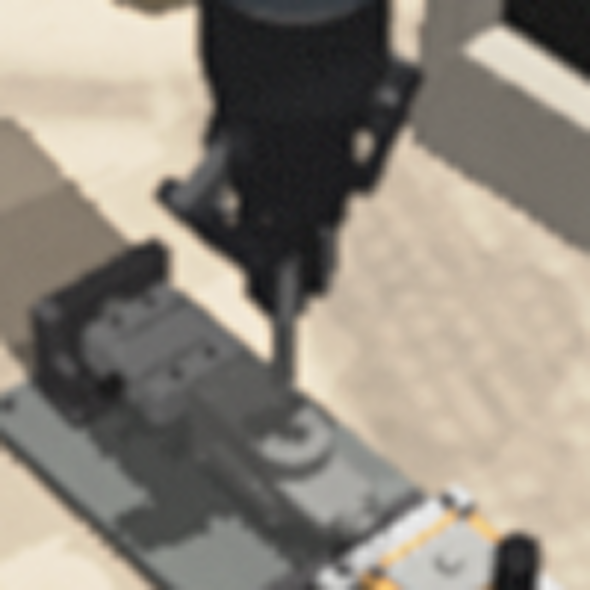

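The scene picture shows the pin held upright, with its nose at about px (278.2,215.8). It sits just above and left of the hole, which is at (279.3,223).

Run:
```python
from h import *
np.set_printoptions(precision=2,suppress=True)
b=cv2.imread("pics/s3.png",0).astype(int); print(b[203:219,270:288])
print(proj("scene",np.array([.4973,-.1037,.083])), proj("scene",np.array([.4985,-.104,.083])))
g=cv2.imread("pics/s2.png",0).astype(int); print(g[217:230,271:290]); print([dark(g,(279.3,223),r) for r in(2,3,4)])
g=cv2.imread("pics/t2.png",0).astype(int); print(g[227:239,275:291])
```

```text
[[231 233 232 217 164 104  67  77  91  92 117 158 185 198 198 191 184 179]
 [231 231 233 231 217 160  93  79  86 105 158 202 206 202 198 195 188 182]
 [229 231 231 232 229 188 106  72  76 104 169 214 213 203 200 198 195 190]
 [204 226 231 233 232 205 115  68  72 101 170 214 214 205 202 200 199 198]
 [152 198 224 233 234 210 116  67  71 106 171 217 218 207 203 202 200 201]
 [112 140 189 226 234 209 117  66  71 104 173 220 218 210 205 202 201 201]
 [ 97  98 134 187 221 203 118  68  71 103 177 223 219 212 206 203 202 203]
 [ 89  87  96 130 174 176 108  69  70 107 178 224 221 216 210 206 204 205]
 [ 90  89  89  96 116 121  86  71  74 109 180 225 225 219 214 210 207 206]
 [ 94  94  92  92  92  87  74  72  72 107 180 227 228 224 218 214 211 206]
 [ 94  92  94  93  91  86  77  73  75 107 179 229 229 224 221 217 211 202]
 [ 92  92  92  91  92  86  77  76  83 118 185 229 229 226 222 218 210 198]
 [ 92  91  92  93  91  88  82  81  89 119 172 215 226 226 224 219 210 198]
 [ 93  90  91  91  91  92  88  86  84  92 121 160 197 223 226 220 210 204]
 [ 92  91  92  93  92  91  92  85  79  75  80 103 
[... 1367 characters left out ...]
 100 104 108 114 119 120 120]
 [ 94  99 103 107 111 112 117 116 116 116 117 118 120 123 125 125]
 [113 116 118 121 121 119 114 108 110 117 122 121 118 121 124 124]
 [122 123 124 124 122 116  96  81  86 104 120 122 118 122 125 125]
 [126 126 125 124 121 108  76  52  54  85 115 121 115 121 125 126]
 [125 126 124 125 122 107  72  46  49  81 114 121 115 122 125 127]
 [126 125 125 124 123 113  90  71  76  96 118 121 115 123 126 125]
 [126 126 125 125 125 121 111 102 106 116 120 115 112 119 121 115]
 [126 125 125 126 125 124 122 120 118 118 111 101  95 101 101  93]
 [125 126 124 124 121 120 117 112 105  98  89  82  80  79  82  81]
 [122 121 116 112 105  99  95  88  81  77  71  77  79  81  83  86]]
```

Call:
{"api": "step_arm", "payload": {
  "deltas": [
    [255,0.0005,-0.0035,0.015,0],
    [255,0,0,0.015,0],
    [255,0,0,0,0],
    [255,0,0,0,0]
  ]
}}

```text
t: 14.02
position: [0.4997, -0.1041, 0.1448]
eef_rot: [[0.281, -0.96, -0.0], [-0.96, -0.281, -0.0], [0.0, 0.0, -1.0]]
contact_force: [-0.6, 0.3, -1.0]
opening: 0.168
gripper_force: 49.5
```

```bash
python3 -c "
from h import *
d,s=go([.499,-.104,.1391]);print(d,s['position'],s['contact_force'],s['moment'],s['t'])
b=vision.read_camera('scene')[:,:,::-1]; cv2.imwrite('pics/s4.png',b); cv2.imwrite('pics/c4.png',cv2.resize(b[195:245,250:310],(720,600),interpolation=2))"
```

```text
[-0.0003  0.0006  0.0057] [ 0.49969535 -0.10409659  0.14480098] [-0.60986329  0.29087043 -1.02833759] [-0.03648114 -0.04426407 -0.02814673] 14.025
```

View pics/c4.png

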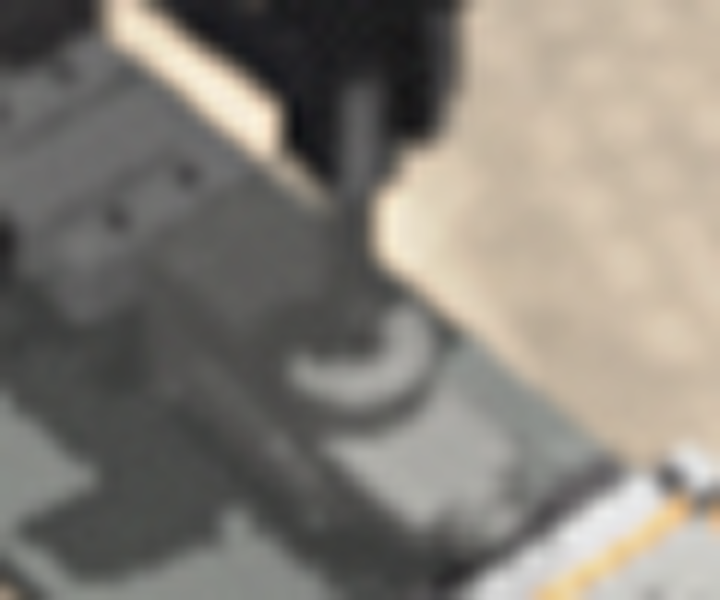

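The nose is at px (279.3,≈221), right over the hole at (279.2,223), so I'll lower it by feel.

Call:
{"api": "step_arm", "payload": {
  "deltas": [
    [255,0,0,0.003,0],
    [255,0,0,0.002,0],
    [255,0,0,0.001,0],
    [255,0,0,0.001,0],
    [255,0,0,0,0]
  ]
}}

```text
t: 14.7
position: [0.4998, -0.1044, 0.1383]
eef_rot: [[0.28, -0.96, 0.001], [-0.96, -0.28, -0.0], [0.0, -0.001, -1.0]]
contact_force: [-2.1, 0.7, 2.8]
opening: 0.169
gripper_force: 49.7
```

Call:
{"api": "step_arm", "payload": {
  "deltas": [
    [255,0,0.0008,0,0],
    [255,0,0,0.001,0],
    [255,0,0,0.001,0],
    [255,0,0,0,0]
  ]
}}

```text
t: 15.2
position: [0.4987, -0.1046, 0.1354]
eef_rot: [[0.28, -0.96, -0.001], [-0.96, -0.28, -0.0], [0.0, 0.001, -1.0]]
contact_force: [0.7, -1.4, 0.2]
opening: 0.165
gripper_force: 49.5
```

Call:
{"api": "step_arm", "payload": {
  "deltas": [
    [255,0.0003,0,0.002,0],
    [255,0,0,0.002,0],
    [255,0,0,0.002,0],
    [255,0,0,0.002,0],
    [255,0,0,0.001,0],
    [255,0,0,0,0]
  ]
}}

```text
t: 15.95
position: [0.4989, -0.1048, 0.1266]
eef_rot: [[0.28, -0.96, -0.0], [-0.96, -0.28, 0.0], [-0.0, 0.0, -1.0]]
contact_force: [0.1, -1.7, -0.5]
opening: 0.169
gripper_force: 49.4
```

Call:
{"api": "step_arm", "payload": {
  "deltas": [
    [255,0.0004,0,0.001,0],
    [255,0,0,0.001,0],
    [255,0,0,0.001,0],
    [255,0,0,0.001,0],
    [255,0,0,0,0]
  ]
}}

```text
t: 16.58
position: [0.4991, -0.1052, 0.123]
eef_rot: [[0.28, -0.96, 0.0], [-0.96, -0.28, -0.0], [0.0, -0.0, -1.0]]
contact_force: [-0.7, -1.2, 1.6]
opening: 0.169
gripper_force: 49.7
```

Call:
{"api": "step_arm", "payload": {
  "deltas": [
    [255,0,0,0.001,0],
    [255,0,0,0.001,0],
    [255,0,0,0,0]
  ]
}}

```text
t: 16.95
position: [0.4996, -0.1056, 0.1222]
eef_rot: [[0.281, -0.96, 0.002], [-0.96, -0.281, -0.001], [0.001, -0.002, -1.0]]
contact_force: [-1.1, -1.1, 8.9]
opening: 0.163
gripper_force: 50.1
```

Call:
{"api": "step_arm", "payload": {
  "deltas": [
    [255,0,0,-0.001,0],
    [255,0,0,0,0],
    [0,0,0,0,0],
    [0,0,0,0,0],
    [0,0,0,0,0],
    [0,0,0,-0.02,0],
    [0,0,0,-0.05,0],
    [0,0,0,-0.05,0],
    [0,0,0,0,-0.188],
    [0,0,0,0,-0.188]
  ]
}}

```text
t: 18.2
position: [0.4992, -0.1049, 0.2422]
eef_rot: [[0.617, -0.787, 0.001], [-0.787, -0.617, 0.001], [0.0, -0.001, -1.0]]
contact_force: [-0.2, -0.0, -0.7]
opening: 0.998
gripper_force: 0.0
```

Call:
{"api": "step_arm", "payload": {
  "deltas": [
    [0,0,0,0,-0.188],
    [0,0,0,0,-0.188],
    [0,0,0,0,-0.188],
    [0,0,0,0,-0.188],
    [0,0,0,0,-0.188],
    [0,0,0,0,-0.187],
    [0,0,0.045,0,0],
    [0,0,0.045,0,0],
    [0,0,0.043,0,0],
    [0,0,0,0,0]
  ]
}}

```text
t: 19.45
position: [0.527, -0.2374, 0.2404]
eef_rot: [[0.978, 0.208, -0.002], [0.208, -0.978, 0.0], [-0.002, -0.001, -1.0]]
contact_force: [0.0, 0.7, 0.4]
opening: 1.001
gripper_force: 0.0
```

```bash
python3 -c "
from h import *
d,s=go([.527,-.2355,.1]);print(d,s['position'],s['eef_rot'].round(3),s['t'])
b=vision.read_camera('scene')[:,:,::-1]; cv2.imwrite('pics/s5.png',b); cv2.imwrite('pics/c5.png',cv2.resize(b[180:270,240:360],(800,600),interpolation=2))"
```

```text
[ 0.0007 -0.0017  0.1404] [ 0.52700007 -0.23737359  0.24041636] [[ 0.978  0.208 -0.002]
 [ 0.208 -0.978  0.   ]
 [-0.002 -0.001 -1.   ]] 19.45
```

View pics/c5.png

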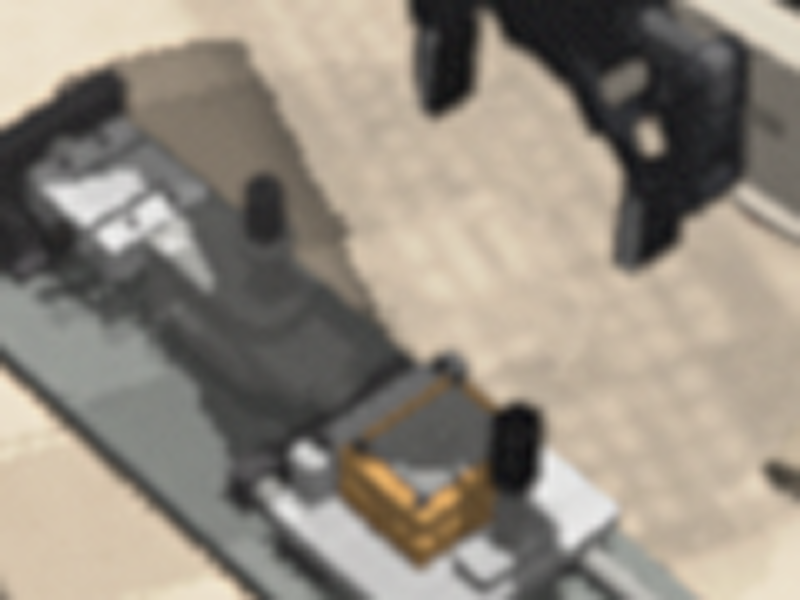

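The pin stands in the yoke, its top at px (279.4,206.7). I'll compare that with the heights expected.

```bash
python3 -c "
from h import *
for nm,z in(('home',.114),('onlower',.1335),('lowerear entry',.1335),('tongue',.1465)): print(nm,proj('scene',np.array([.4989,-.1045,z])))
g=cv2.imread('pics/s5.png',0).astype(int); print(g[200:224,276:284])"
```

```text
home [279.29063997 215.25680785]
onlower [279.34722699 209.92611825]
lowerear entry [279.34722699 209.92611825]
tongue [279.38566231 206.30538054]
[[114 113 110 107 102  97  95 105]
 [116 113 111 108 103  99  94  97]
 [119 116 113 110 107 103  98  97]
 [119 119 114 112 109 104  99  98]
 [119 119 116 114 109 107 103  99]
 [120 115 108 100 100 104 103 102]
 [115  99  78  69  73  86 101 103]
 [102  72  52  48  53  64  89 102]
 [ 93  58  47  45  50  55  77 100]
 [ 90  57  48  47  48  50  72  97]
 [ 85  54  45  46  43  48  71  96]
 [ 73  46  40  42  42  45  68  97]
 [ 68  47  41  41  41  44  63  94]
 [ 68  46  41  41  40  42  60  90]
 [ 71  50  41  40  39  43  60  85]
 [ 76  57  47  44  43  52  66  83]
 [ 82  73  65  57  60  70  79  89]
 [ 80  82  80  77  79  81  81  90]
 [ 80  79  80  81  80  78  79  88]
 [ 85  77  74  75  73  71  72  83]
 [ 86  80  73  71  72  69  70  76]
 [ 86  76  73  73  72  71  71  72]
 [ 82  75  73  72  72  71  72  70]
 [ 81  77  74  72  71  69  72  73]]
```

Call:
{"api": "step_arm", "payload": {
  "deltas": [
    [0,0.0005,-0.002,0.04,0],
    [0,0,0,0.04,0],
    [0,0,0,0.04,0],
    [0,0,0,0.02,0],
    [0,0,0,0,0],
    [0,0,0,0,0],
    [255,0,0,0,0],
    [255,0,0,0,0],
    [255,0,0,0,0],
    [255,0,0,0,0]
  ],
  "grip_force": 30
}}

```text
t: 20.75
position: [0.5275, -0.234, 0.1024]
eef_rot: [[0.977, 0.211, 0.001], [0.211, -0.977, -0.002], [0.0, 0.002, -1.0]]
contact_force: [0.2, -3.6, 1.0]
opening: 0.231
gripper_force: 29.6
```

Call:
{"api": "step_arm", "payload": {
  "deltas": [
    [255,0,0,0,0],
    [255,0,0,0,0],
    [255,0,0,0,0]
  ]
}}

```text
t: 21.12
position: [0.5275, -0.2339, 0.1023]
eef_rot: [[0.977, 0.211, 0.001], [0.211, -0.977, -0.001], [0.0, 0.002, -1.0]]
contact_force: [-1.5, -5.4, 2.6]
opening: 0.23
gripper_force: 29.8
```

```bash
cat >> h.py <<'E'
def pin(k):
    b=vision.read_camera('scene')[:,:,::-1]; cv2.imwrite(f'pics/p{k}.png',b); g=cv2.cvtColor(b,cv2.COLOR_BGR2GRAY).astype(int)
    # first dark row of the black grip above the yoke
    col=g[196:226,278:281].mean(1); r=np.where(col<65)[0]; print("pin top row",196+r.min() if len(r) else None, col.round().astype(int))
E
python3 -c "
from h import *
pin(0)
d,s=go([.5268,-.2352,.1]);print(d,s['position'],s['contact_force'],s['t'])"
```

```text
pin top row 214 [104 106 107 108 110 112 115 115 119 119 120 121 122 122 123 122 113  82
  55  49  49  48  46  44  45  45  46  59  79  86]
[-0.0009  0.0011  0.0024] [ 0.52746592 -0.2338895   0.1023643 ] [-0.72164473 -5.60895322  4.22744249] 21.175
```

Call:
{"api": "step_arm", "payload": {
  "deltas": [
    [255,0,-0.0005,0,0],
    [255,0,-0.0005,0,0],
    [255,0,0,0,0]
  ]
}}

```text
t: 21.55
position: [0.5275, -0.2338, 0.1024]
eef_rot: [[0.977, 0.211, 0.001], [0.211, -0.977, -0.003], [0.001, 0.003, -1.0]]
contact_force: [0.8, -8.6, 0.1]
opening: 0.233
gripper_force: 29.7
```

```bash
python3 -c "
from h import *
pin(1)
d,s=go([.5268,-.2352,.1]);print(d,s['position'],s['contact_force'],s['t'])"
```

```text
pin top row 214 [104 105 107 109 111 112 115 116 118 119 120 121 122 122 122 123 112  83
  56  49  49  48  46  45  45  44  46  60  80  87]
[-0.0009  0.0012  0.0024] [ 0.52743758 -0.23382516  0.10238399] [ 0.97115371 -8.86277429  1.09045154] 21.6
```

Call:
{"api": "step_arm", "payload": {
  "deltas": [
    [255,0,-0.0005,0,0],
    [255,0,-0.0005,0,0],
    [255,0,0,0,0]
  ]
}}

```text
t: 21.98
position: [0.5273, -0.233, 0.1024]
eef_rot: [[0.977, 0.211, 0.001], [0.211, -0.977, -0.003], [0.001, 0.003, -1.0]]
contact_force: [0.8, -10.0, 0.7]
opening: 0.232
gripper_force: 29.7
```

```bash
python3 -c "
from h import *
pin(2)
d,s=go([.5268,-.2352,.1]);print(d,s['position'],s['contact_force'],s['t'])"
```

```text
pin top row 214 [103 105 107 110 110 111 114 117 117 119 121 120 122 121 123 123 113  83
  55  49  50  47  45  45  44  44  46  59  81  86]
[-0.0009  0.002   0.0024] [ 0.52725682 -0.23301401  0.10237478] [  1.41529233 -10.25833985   0.32586711] 22.025
```

Call:
{"api": "step_arm", "payload": {
  "deltas": [
    [255,0,0.0013,0,0],
    [255,0,0.0012,0,0],
    [255,0,0,0,0]
  ]
}}

```text
t: 22.4
position: [0.5273, -0.2331, 0.1023]
eef_rot: [[0.977, 0.211, 0.0], [0.211, -0.977, 0.001], [0.0, -0.001, -1.0]]
contact_force: [-0.4, 0.2, 5.8]
opening: 0.232
gripper_force: 30.1
```

Force relieved. I'll release the knob, rise clear and check.

Call:
{"api": "step_arm", "payload": {
  "deltas": [
    [0,0,0,0,0],
    [0,0,0,0,0],
    [0,0,0,0,0],
    [0,0,0,0,0],
    [0,0,0,-0.03,0],
    [0,0,0,-0.05,0],
    [0,0,0,-0.05,0],
    [0,0,0.05,0,0],
    [0,0,0.05,0,0],
    [0,0,0,0,0]
  ]
}}

```text
t: 23.65
position: [0.5481, -0.3339, 0.23]
eef_rot: [[0.978, 0.208, -0.002], [0.208, -0.978, 0.001], [-0.002, -0.001, -1.0]]
contact_force: [-0.5, 0.7, 0.4]
opening: 1.005
gripper_force: 0.0
```

```bash
python3 -c "
from h import *
pin(3); t=vision.read_camera('top')[:,:,::-1]
b=cv2.imread('pics/p3.png'); cv2.imwrite('pics/c6.png',np.hstack([cv2.resize(b[195:245,250:300],(400,400),interpolation=2),cv2.resize(t[200:250,265:315],(400,400),interpolation=2)]))
for x in ([.4989,-.1045,.114],[.4989,-.1045,.088],[.4989,-.1045,.083]): print(proj('scene',np.array(x)))"
```

```text
pin top row 214 [195 195 197 200 203 206 209 212 215 218 216 199 179 172 177 186 175 106
  59  74  90  77  54  48  53  47  49  85 130 144]
[279.29063997 215.25680785]
[279.21711515 222.18309638]
[279.2032208  223.49199144]
```

View pics/c6.png

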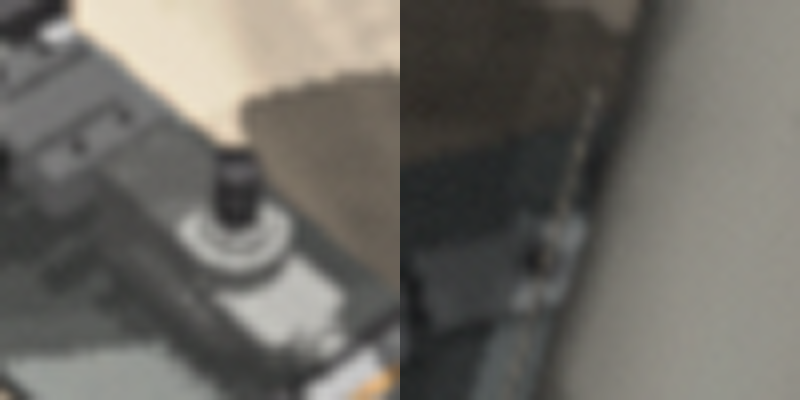

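The left view shows the collar seated on the upper ear, pin upright at crop (238,190). I'll confirm the height by a gentle touch on its top with shut fingers (home = 0.114 m).

Call:
{"api": "step_arm", "payload": {
  "deltas": [
    [255,0,-0.058,0,0],
    [255,0,-0.058,0,0],
    [255,0,-0.058,0,0],
    [255,0,-0.058,0,0],
    [255,0,-0.0025,0,0],
    [255,0,0,0.04,0],
    [255,0,0,0.035,0],
    [255,0,0,0.02,0],
    [255,0,0,0.01,0],
    [255,0,0,0,0]
  ]
}}

```text
t: 25.0
position: [0.4987, -0.1022, 0.1268]
eef_rot: [[0.977, 0.211, -0.0], [0.211, -0.977, -0.0], [-0.0, 0.0, -1.0]]
contact_force: [0.9, -0.5, 0.1]
opening: -0.002
gripper_force: 0.0
```

Call:
{"api": "step_arm", "payload": {
  "deltas": [
    [255,0,0.002,0.005,0],
    [255,0,0,0.003,0],
    [255,0,0,0.002,0],
    [255,0,0,0,0]
  ]
}}

```text
t: 25.5
position: [0.4993, -0.1041, 0.1167]
eef_rot: [[0.977, 0.211, -0.0], [0.211, -0.977, -0.0], [-0.0, 0.0, -1.0]]
contact_force: [-0.4, -0.4, -0.1]
opening: 0.005
gripper_force: 0.0
```

Call:
{"api": "step_arm", "payload": {
  "deltas": [
    [255,0,0,0.001,0],
    [255,0,0,0.001,0],
    [255,0,0,0.001,0],
    [255,0,0,0,0]
  ]
}}

```text
t: 26.0
position: [0.4994, -0.1041, 0.1141]
eef_rot: [[0.977, 0.211, 0.0], [0.211, -0.977, -0.0], [0.0, 0.0, -1.0]]
contact_force: [-1.0, -0.0, 3.0]
opening: -0.001
gripper_force: 1.5
```

Call:
{"api": "step_arm", "payload": {
  "deltas": [
    [255,0,0,-0.01,0],
    [255,0,0,-0.04,0],
    [255,0,0,-0.05,0],
    [255,0,0,0,0],
    [255,0,0,0,0]
  ]
}}

```text
t: 26.62
position: [0.4992, -0.1039, 0.2138]
eef_rot: [[0.977, 0.211, 0.0], [0.211, -0.977, 0.001], [0.0, -0.0, -1.0]]
contact_force: [-0.3, -0.1, -0.0]
opening: -0.002
gripper_force: 0.0
```

```bash
python3 -c "
from h import *
pin(4)
from plant import hand_in; print(hand_in())"
```

```text
pin top row 215 [203 204 207 209 212 214 218 220 222 224 225 226 227 227 228 231 217 143
  68  45  48  49  46  47  49  48  50  72 104 117]
the job is handed in; nothing more can be done
None
```

The carriage is coupled and the job is handed in at about 27 s: the tongue is in the yoke, a light touch (3 N) on the pin's top met it at 0.114 m, its fully-home height, and the arm is clear; the hand-in returned no verdict.

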